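Start up the rotary table with three light touches

TASK

Start up the jig borer's rotary table from its four control boxes: with light touches from above, push down first the wide mushroom key (oil pump), then the square key (table drive), then the small round key (readout), each at least half-way down, where it stays by itself. Leave the oblong bar key up, press gently without ramming a key into its stop, do not lift or shove the boxes, and leave everything else where it stands.

Things in the scene. Friction and masses are not known exactly. Their poses are not given: they have to be found in the camera images.
- key_mushroom (a joint): How far the black round mushroom head 46 mm across on a 20 mm stem is pushed straight down into its box: 0 = up, 0.012 m = fully in. It starts 0 to 2 mm down, slides in under a push of about 4 N and stays where it is left; it counts as down from 5 mm (0.005).
- key_square (a joint): How far the black square key 26 x 26 mm is pushed straight down into its box: 0 = up, 0.012 m = fully in. It starts 0 to 2 mm down, slides in under a push of about 4 N and stays where it is left; it counts as down from 5 mm (0.005).
- key_round (a joint): How far the black small round key 18 mm across is pushed straight down into its box: 0 = up, 0.012 m = fully in. It starts 0 to 2 mm down, slides in under a push of about 4 N and stays where it is left; it counts as down from 5 mm (0.005).
- key_bar (a joint): How far the black oblong bar key, 14 mm (box x) by 56 mm (box y) is pushed straight down into its box: 0 = up, 0.012 m = fully in. It starts 0 to 2 mm down, slides in under a push of about 4 N and stays where it is left; it counts as down from 5 mm (0.005).
- top_mushroom (a point): Centre of the top face of the mushroom key (round mushroom head 46 mm across on a 20 mm stem), level; moves with the key; 74 mm above the bench with the key up, 62 mm fully in and let go. The key is cushioned: besides sliding in it yields and springs back, about 1 mm while it slides, and 1 mm per further 2 N once fully in (8 mm at most, then rigid).
- top_square (a point): Centre of the top face of the square key (square key 26 x 26 mm), level; moves with the key; 74 mm above the bench with the key up, 62 mm fully in and let go. The key is cushioned: besides sliding in it yields and springs back, about 1 mm while it slides, and 1 mm per further 2 N once fully in (8 mm at most, then rigid).
- top_round (a point): Centre of the top face of the round key (small round key 18 mm across), level; moves with the key; 74 mm above the bench with the key up, 62 mm fully in and let go. The key is cushioned: besides sliding in it yields and springs back, about 1 mm while it slides, and 1 mm per further 2 N once fully in (8 mm at most, then rigid).
- top_bar (a point): Centre of the top face of the bar key (oblong bar key, 14 mm (box x) by 56 mm (box y)), level; moves with the key; 74 mm above the bench with the key up, 62 mm fully in and let go. The key is cushioned: besides sliding in it yields and springs back, about 1 mm while it slides, and 1 mm per further 2 N once fully in (8 mm at most, then rigid).
- box_mushroom: Loose cream control box 80 x 80 mm, 50 mm high, about 0.9 kg, standing on the bench, with the mushroom key in the middle of its top. Origin: centre of its underside; z up. The four boxes are alike but for the key's shape.
- box_square: Loose cream control box 80 x 80 mm, 50 mm high, about 0.9 kg, standing on the bench, with the square key in the middle of its top. Origin: centre of its underside; z up. The four boxes are alike but for the key's shape.
- box_round: Loose cream control box 80 x 80 mm, 50 mm high, about 0.9 kg, standing on the bench, with the round key in the middle of its top. Origin: centre of its underside; z up. The four boxes are alike but for the key's shape.
- box_bar: Loose cream control box 80 x 80 mm, 50 mm high, about 0.9 kg, standing on the bench, with the bar key in the middle of its top. Origin: centre of its underside; z up. The four boxes are alike but for the key's shape.
- plug_gauge: Bystander, loose: steel plug gauge standing upright, 32 mm wide, 90 mm high. Origin: centre of its underside.
- bush: Bystander, loose: brass bush (ring) 38 mm wide, 35 mm high, 22 mm bore. Origin: centre of its underside.
- oil_bottle: Bystander, loose: amber oil bottle 38 mm wide, 110 mm high. Origin: centre of its underside.
- vblock: Bystander, loose: steel V-block 50 x 40 mm, 40 mm high, on the rotary table. Origin: centre of its underside.
- flange: Bystander, loose: brass flange 56 mm wide, 35 mm high, on the rotary table. Origin: centre of its underside.
- loupe: Bystander, loose: aluminium loupe 48 mm wide, 42 mm high, standing on the manual. Origin: centre of its underside.
- wrench: Bystander, loose: steel wrench 150 mm long lying in the tray. Origin: on its middle part.
- rotary: Bystander, fixed: round steel rotary table 220 mm wide, 70 mm high, with a 48 mm dial drum on its +y side reaching 147 mm from its axis. Origin: centre of its underside.
- manual: Bystander, fixed: closed black manual 200 x 150 mm, 22 mm thick. Origin: centre of its underside.
- tray: Bystander, fixed: open green tray 170 x 220 mm, 30 mm high. Origin: centre of its underside.
Not all that is in view belongs to the job. What is shaped like the box_round but blue or red is not meant.

How it is judged:
On the way, in this order (a step that is already met when the one before it is completed fails the run):
1. the wide mushroom key is down (value of joint key_mushroom above 0.005 m), for 0.1 s.
2. the square key is down (value of joint key_square above 0.005 m), for 0.1 s.
3. the small round key is down (value of joint key_round above 0.005 m), for 0.1 s.
At the end, for the whole second after the job is handed in: The mushroom, square and small round keys are each at least 5 mm down, the bar key is less than 4 mm down, the four boxes stand upright and still within 15 mm of where they were, and every other loose thing is within 15 mm of where it was (value of joint each of key_mushroom, key_square, key_round above 0.005 m and value of joint key_bar below 0.004 m and distance of each of box_mushroom, box_square, box_round, box_bar, plug_gauge, bush, oil_bottle, vblock, flange, loupe, wrench from where it was at the start of the episode below 0.015 m and angle between each of box_mushroom, box_square, box_round, box_bar's own z axis and vertical below 0.1 rad and linear speed of each of box_mushroom, box_square, box_round, box_bar below 0.02 m/s); the robot touches nothing.
It fails at once if a key goes down before its turn ((value of joint key_square above 0.004 m and value of joint key_mushroom below 0.005 m) or (value of joint key_round above 0.004 m and value of joint key_square below 0.005 m)).
It fails at once if the oblong bar key is pushed down (value of joint key_bar above 0.004 m).
It fails at once if a control box or its key is pushed harder than 15 N (contact force between any of box_mushroom, box_square, box_round, box_bar and the fingers above 15 N or contact force between any of box_mushroom, box_square, box_round, box_bar and the arm above 15 N).
It fails at once if a control box is shoved more than 15 mm, tilted or lifted (distance of any of box_mushroom, box_square, box_round, box_bar from where it was at the start of the episode above 0.015 m or angle between any of box_mushroom, box_square, box_round, box_bar's own z axis and vertical above 0.15 rad or height (world z) of any of box_mushroom, box_square, box_round, box_bar above 0.006 m).
It fails at once if another loose thing is moved more than 15 mm (distance of any of plug_gauge, bush, oil_bottle, vblock, flange, loupe, wrench from where it was at the start of the episode above 0.015 m).
It also fails if it takes over 48 s, if anything falls off the work surface, if the arm or the gripper's body presses on something with over 40 N, if the wrist force passes 120 N, or if a joint passes its speed limit or range.

ROBOT

A 6-joint arm with a two-finger parallel gripper is mounted at the origin on the work surface. World frame = base frame: x ahead of the robot, y to its left, z up, the work surface at z = 0. Lengths are in m, angles in rad, forces in N, time in s.
With the tool pointing down it reaches from about 0.35 to 0.775 m from the base axis. Payload 5.5 kg.
Tool frame: the origin (TCP) lies at the very end of the fingers, on their centre line; the grasp point (between the pads) lies 19 mm behind it; z points along the fingers, y is the line along which they close (so a half turn about z gives the same grasp; the last joint's range is limited). The gripper opens to 85 mm and grips with 20 to 120 N. Pads are 22 mm wide; open, the fingers measure 114 mm over their backs; the gripper's body (76 mm by 85 mm) begins 54 mm behind the grasp point. The pads swing forward as they close: fully open they stand 13 mm farther back than shut.
Start: joints at [1.094, 0.313, 0.046, 1.304, 0, 1.431], TCP at [0.19, 0.543, 0.231] pointing down, gripper open.
Joint ranges: [-2.76, 2.76], [-0.86, 1.69], [-1.03, 1.26], [-2.2, 2.34], [-1.47, 1.5], [-3.14, 3.14]. Speed limits (rad/s): [2.57, 2.57, 3.14, 3.14, 3.14, 3.14].

INTERFACE

Orientations are given as a unit quaternion [w, x, y, z].
In Python, from workcell import env, cams, ticket, spotter gives the robot as it stands.
- The arm moves only by the tool jog_arm, never from a script. Its argument "increments" is a list that holds one entry, the list of rows, each a list of 7 numbers: the shift along the tool's x, y, z in units of 0.25 m (1.0 is 0.25 m), then the turn, a rotation vector about the tool's x, y, z in units of 180 degrees (1.0 is 180 degrees), then the closure in counts, from 0 (fully open) to 255 (shut). A call has 1 to 20 rows; each row shifts and turns the commanded pose from where the row before left it, along the tool's axes as they then stand; what a row does not reach is not made up. A row lasts 1/10 s, in which the tool goes at most 50 mm and 8.59 degrees, less where a joint would pass 70% of its speed; a pose out of reach is approached as far as the arm can. A call with a number of a shift or a turn outside -1 to 1 is refused whole. A call with a gripper value outside its range is refused whole. The fingers move at their own pace and stop on an object; "force" is the grip in N (left out, the last holds). Time passes only in rows, so rows that do not move let the fingers close. It gives the time, the measured TCP pose, the force, the opening and the grip force at its end, in the units of the state.
- env.get_state(): the state, without advancing time (a new reading comes with each control period).
- cams.read_camera(name): name is "side" or "top"; returns a dict with "pixels" (384x512x3 uint8, red, green, blue), "fx", "fy", "cx", "cy" (pixels), "k1" (the pictures are not rectified: a ray, as slopes to the right and down, at radius r is drawn at 1 + k1 r^2 times it, then the intrinsics apply), "xyz" and "attitude" of the camera in the world. Camera axes: x right, y down, z forward; pixel columns grow to the right and rows downward; lengths in m; the calibration is good to about 2 mm. A picture is of the moment at which its call begins. There is no depth.
- ticket.hand_in(): hands the job in; it is judged then, once.
Trained networks look in the newest picture that a camera, given by its name, has taken for a name from the list of things; names that differ only in an ending like _2 or _b are one class to them, and where a whole thing is asked for, a point or a joint stands for the part that bears it (a point fixed in the world has none). Each returns a list of dicts, best first, with "conf" (0 to 1); they miss things now and then, are a little off and sometimes report something else, mostly with a low value. They report only what shows in the picture. A call takes as long as a camera call. They do not tell look-alikes from the thing itself.
- spotter.find_in(target, camera): "uv" ([column, row] in pixels, amid what is visible of it).
- spotter.cut_out(target, camera): "region" (384x512 bool, what is visible of it) and "uv" ([column, row] in pixels, amid what is visible of it).
- spotter.landmark_of(target, camera): "uv" ([column, row] in pixels: a listed point, or the origin of a listed thing).
The state is a dict: "clock": time; "joint_pos": joint angles; "qvel": joint speeds; "tau": joint torques, N m; "tcp_pos": TCP position; "orientation": TCP orientation; "wrist_force": force on the tool from outside, world axes, zero at the start; "ft_torque": the same for the moment, N m; "finger_gap": finger opening in m; "grip_force": force on a finger pad.
Only numpy, scipy, OpenCV 4.12 (cv2) and the standard library are available. Lean on these libraries where they do the work, as an engineer would, in place of code of your own. Each camera call takes 0.05 s, during which the arm holds its last target. There are 200 camera calls.

## Working session

There is one attempt and no reset: what is moved stays moved. The work goes in short steps, Python scripts to look and compute and a tool call to move; the robot and the scene stay as the last step left them, time stands still between calls to the robot, and variables do not carry over. Pictures are saved under pics/ and viewed, at most 10 in all, crops included, and the job is handed in when it is done.

Besides the shell and the picture viewer there is one more tool, called as name(argument=value, ...), one argument or row to a line, values as JSON. jog_arm: Moves the arm, as the interface text tells. Shifts and turns lie within -1 to 1; 1 stands for 0.25 m of shift or 180 degrees of turn. Its arguments: {"type":"object","properties":{"increments":{"type":"array"},"force":{"type":"number"}},"required":["increments"]}

```bash
mkdir -p pics; cat > h.py <<'E'
import numpy as np, cv2
from scipy.spatial.transform import Rotation as R
from workcell import env, cams, ticket, spotter
def ray(c,uv):
    x=(uv[0]-c['cx'])/c['fx']; y=(uv[1]-c['cy'])/c['fy']; d=np.array([x,y]); u=d.copy()
    for _ in range(20): u=d/(1+c['k1']*(u@u))
    q=np.array(c['attitude']); M=R.from_quat(np.r_[q[1:],q[0]]).as_matrix() if q.size==4 else q
    return np.array(c['xyz']), M@np.r_[u,1]
def at(c,uv,z):
    p,d=ray(c,uv); return p+d*(z-p[2])/d[2]
def tri(c1,u1,c2,u2):
    p,d=ray(c1,u1);q,e=ray(c2,u2);A=np.c_[d,-e];s=np.linalg.lstsq(A,q-p,rcond=None)[0]
    a=p+s[0]*d;b=q+s[1]*e;return (a+b)/2,np.linalg.norm(a-b)
E
python3 - <<'E'
from h import *
C={}
for n in('top','side'):
    C[n]=cams.read_camera(n); print(n,{k:v for k,v in C[n].items() if k!='pixels'})
    cv2.imwrite(f'pics/{n}.png',cv2.resize(C[n]['pixels'][:,:,::-1],(768,576),interpolation=cv2.INTER_CUBIC))
for k in('mushroom','square','round','bar'):
  for n in C:
    for f in('landmark_of',):
      for d in getattr(spotter,f)('top_'+k,n)[:4]: print(k,n,np.round(d['uv'],1),round(d['conf'],2),np.round(at(C[n],d['uv'],.073),4))
s=env.get_state();print(s)
E
```

```text
top {'fx': 357.87983324372624, 'fy': 357.87983324372624, 'cx': 254.57531465309123, 'cy': 199.06838173009723, 'k1': -0.02770127501372107, 'xyz': array([0.35528358, 0.05523442, 1.04205221]), 'attitude': array([-0.07497447,  0.72535024, -0.68038734,  0.07293098])}
side {'fx': 429.39071021463644, 'fy': 429.39071021463644, 'cx': 256.8414216174246, 'cy': 186.6378261963471, 'k1': 0.024435263949081812, 'xyz': array([0.3164393 , 1.00108352, 0.65335438]), 'attitude': array([ 0.06723183, -0.10819998,  0.86405816, -0.48700733])}
mushroom top [357.8 244.2] 0.69 [ 0.4545 -0.222   0.073 ]
mushroom top [406.8 237.1] 0.62 [ 0.4821 -0.3562  0.073 ]
mushroom top [244.8 231.1] 0.41 [0.4707 0.0855 0.073 ]
mushroom top [174.3 150.5] 0.26 [0.6879 0.3023 0.073 ]
mushroom side [312.  125.4] 0.44 [ 0.4845 -0.3634  0.073 ]
square side [293.5 195.9] 0.58 [0.4641 0.094  0.073 ]
square side [192.1 254.4] 0.45 [0.6273 0.3672 0.073 ]
round top [ 89.6 185.5] 0.51 [0.5702 0.5286 0.073 ]
round top [195.2 295.9] 0.42 [0.292  0.2036 0.073 ]
round top [138.9 266.9] 0.41 [0.3567 0.3609 0.073 ]
round top [132.5 212.2] 0.37
[... 333 characters left out ...]
0.073 ]
{'clock': 0.5, 'joint_pos': array([1.09440853e+00, 3.13226521e-01, 4.60464998e-02, 1.30361814e+00,
       1.65748930e-05, 1.43119895e+00]), 'qvel': array([ 0.00203335, -0.00151597,  0.00066379,  0.00013367, -0.00038497,
        0.00055671]), 'tau': array([-1.30278961e-03, -4.79998970e+01,  2.98535317e+01,  2.03838455e-03,
       -1.51547374e-04,  2.38639977e-06]), 'tcp_pos': array([0.19002051, 0.54270207, 0.23128616]), 'orientation': array([-8.17617328e-06,  1.67600472e-01,  9.85855000e-01,  1.63620996e-06]), 'wrist_force': array([ 0.55096075, -1.07658649,  0.81598158]), 'ft_torque': array([-0.04831942, -0.01597871, -0.06143196]), 'grip_force': 0.0, 'finger_gap': 0.08515639217451063}
```

View pics/top.png

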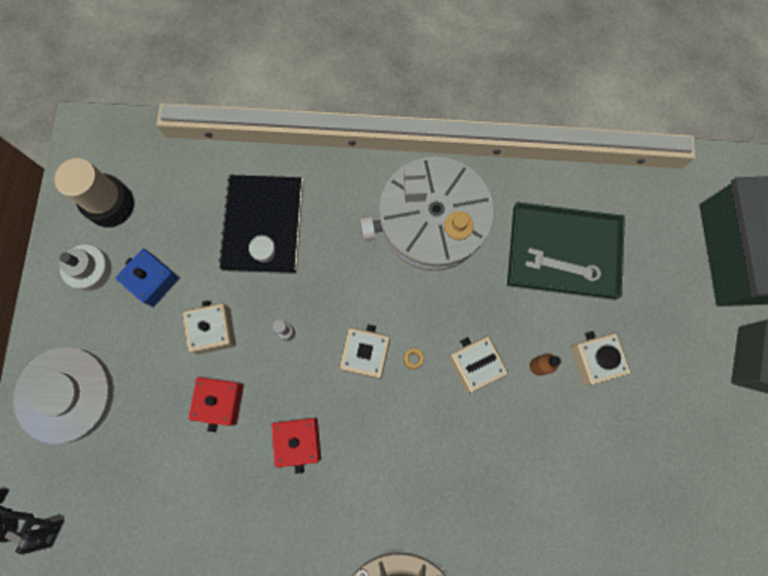

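View pics/side.png

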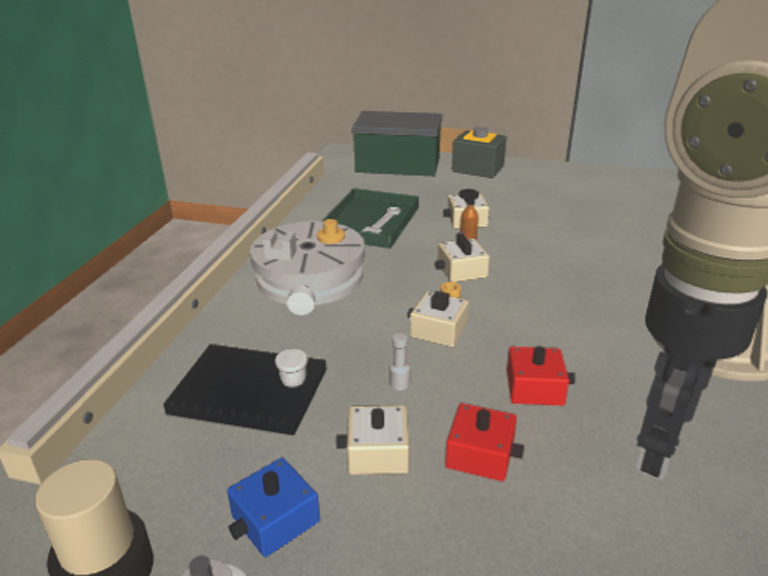

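The top view (768-wide picture) shows cream boxes with the round key at (205,326), square at (365,352), bar at (481,364) and mushroom at (608,357). The side view shows the same four at about (378,440), (440,315), (463,258) and (468,208).

Round-key candidates in the top view are cream (205,326), blue (147,275), red (214,401) and red (296,442). Only the cream one fits the description. I'll check this in an enlarged crop and measure the dark keys.

```bash
python3 - <<'E'
from h import *
C={n:cams.read_camera(n) for n in('top','side')}
S={'mushroom':((405.5,238),(312.5,129.5),.066),'square':((243.5,234.5),(293.5,200),.062),'round':((136.5,217.3),(252,279.5),.062),'bar':((320.7,242.3),(309,163),.062)}
rows=[]
for n,i in(('top',0),('side',1)):
  row=[]
  for k,v in S.items():
    u,w=np.round(v[i]).astype(int); r=24 if i else 22
    im=C[n]['pixels'][w-r:w+r,u-r:u+r]; g=im.max(2)
    m=(g<75).astype(np.uint8); 
    nc,L,st,ce=cv2.connectedComponentsWithStats(m)
    j=min([a for a in range(1,nc) if st[a,4]>8],key=lambda a:np.hypot(*(ce[a]-r)))
    uv=ce[j]+[u-r,w-r]; print(k,n,np.round(uv,1),st[j],np.round(at(C[n],uv,v[2]),4))
    big=cv2.resize(im,(200,200),interpolation=cv2.INTER_NEAREST)[:,:,::-1].copy()
    cs,_=cv2.findContours(cv2.resize((L==j).astype(np.uint8),(200,200),interpolation=cv2.INTER_NEAREST),0,2); cv2.drawContours(big,cs,-1,(0,0,255),1)
    row.append(big)
    S[k]=S[k]+(uv,)
  rows.append(np.hstack(row))
for k,v in S.items():print(k,tri(C['top'],v[3],C['side'],v[4]))
cv2.imwrite('pics/crop.png',np.vstack(rows))
for nm in ('plug_gauge','oil_bottle','bush','vblock','loupe'):
  for n in C:
    d=spotter.find_in(nm,n)[:1]
    if d: print(nm,n,np.round(d[0]['uv']),round(d[0]['conf'],2),np.round(at(C[n],d[0]['uv'],.05),3))
E
```

```text
mushroom top [405.3 237.9] [ 14  15  16  15 197] [ 0.4806 -0.3549  0.066 ]
square top [242.8 233.8] [16 17 10 10 78] [0.4642 0.0909 0.062 ]
round top [135.5 217.1] [18 19  8  7 35] [0.4913 0.3912 0.062 ]
bar top [320.5 241.5] [12 16 20 12 74] [ 0.4567 -0.1228  0.062 ]
mushroom side [312.4 129.9] [18 20 13 10 85] [ 0.4795 -0.3419  0.066 ]
square side [293.1 200.4] [ 18  19  11  12 113] [0.4641 0.0978 0.062 ]
round side [251.5 278.8] [20 17  8 13 92] [0.4919 0.396  0.062 ]
bar side [309.  162.3] [20 17  9 14 82] [ 0.4562 -0.1152  0.062 ]
mushroom (array([ 0.48144675, -0.35780266,  0.05906916]), np.float64(7.419953582543434e-05))
square (array([0.46496743, 0.09106247, 0.05758301]), np.float64(0.0004946783994118082))
round (array([0.49230807, 0.39247429, 0.05854343]), np.float64(0.00114104607338361))
bar (array([ 0.45716408, -0.1235891 ,  0.05755055]), np.float64(9.745073151142627e-05))
plug_gauge top [300. 151.] 0.71 [ 0.719 -0.06   0.05 ]
plug_gauge side [265. 244.] 0.84 [0.496 0.269 0.05 ]
oil_bottle top [363. 242.] 0.67 [ 0.464 -0.243  0.05 ]
oil_bottle side [313. 146.] 0.72 [ 0.464 -0.249  0.05 ]
bush top [272. 240.] 0.43 [0.454 0.01  0.05 ]
vblock top [274. 123.] 0.72 [0.802 0.021 0.05 ]
vblock side [186. 166.] 0.89 [ 0.808 -0.028  0.05 ]
loupe top [173. 165.] 0.68 [0.651 0.306 0.05 ]
loupe side [193. 242.] 0.64 [0.654 0.302 0.05 ]
```

View pics/crop.png

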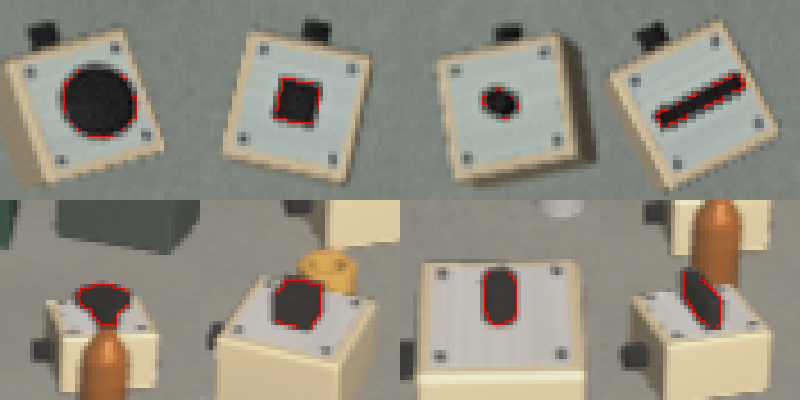

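The crops confirm the four cream boxes: mushroom, square, small round and bar keys, left to right. The keys' pixel centres in the top camera are (405,238), (243,234), (135.5,217) and (320.5,241.5). The blue and red boxes are excluded. I'll close the fingers and travel at height towards the mushroom key.

jog_arm(
  increments=[
    [[-0.129,-0.076,0,0,0,0,255],[-0.129,-0.076,0,0,0,0,255],[-0.129,-0.076,0,0,0,0,255],[-0.129,-0.076,0,0,0,0,255],[-0.129,-0.076,0,0,0,0,255],[-0.129,-0.076,0,0,0,0,255],[-0.129,-0.076,0,0,0,0,255],[-0.129,-0.076,0,0,0,0,255],[-0.129,-0.076,0,0,0,0,255],[-0.129,-0.076,0,0,0,0,255],[-0.129,-0.076,0,0,0,0,255],[-0.129,-0.076,0,0,0,0,255],[-0.053,-0.151,0,0,0,0,255],[-0.053,-0.151,0,0,0,0,255],[-0.053,-0.151,0,0,0,0,255],[-0.053,-0.151,0,0,0,0,255],[-0.053,-0.151,0,0,0,0,255],[-0.053,-0.151,0,0,0,0,255],[-0.053,-0.151,0,0,0,0,255],[-0.053,-0.151,0,0,0,0,255]],
  ],
)

```text
clock: 3.1
tcp_pos: [0.48, -0.1221, 0.2315]
orientation: [0.0, 0.168, 0.986, 0.0]
wrist_force: [1.9, -0.1, 0.8]
finger_gap: -0.0001
grip_force: 0.0
```

jog_arm(
  increments=[
    [[-0.051,-0.145,0,0,0,0,255],[-0.051,-0.145,0,0,0,0,255],[-0.051,-0.145,0,0,0,0,255],[-0.051,-0.145,0,0,0,0,255],[-0.051,-0.145,0,0,0,0,255],[-0.051,-0.145,0,0,0,0,255],[0,0,0.13,0,0,0,255],[0,0,0.13,0,0,0,255],[0,0,0.13,0,0,0,255],[0,0,0.13,0,0,0,255],[0,0,0,0,0,0,255],[0,0,0,0,0,0,255]],
  ],
)

```text
clock: 4.3
tcp_pos: [0.4803, -0.3508, 0.1014]
orientation: [-0.001, 0.168, 0.986, 0.0]
wrist_force: [1.0, -0.2, 0.4]
finger_gap: 0.0001
grip_force: 0.0
```

```bash
python3 - <<'E'
from h import *
s=env.get_state();print(s['tcp_pos'],s['wrist_force'])
a=[]
for n,(u,v) in(('top',(405,238)),('side',(312,130))):
    im=cams.read_camera(n)['pixels'][v-40:v+40,u-40:u+40]
    a.append(cv2.resize(im,(390,390),interpolation=cv2.INTER_CUBIC)[:,:,::-1])
cv2.imwrite('pics/m1.png',np.hstack(a))
E
```

```text
[ 0.48031386 -0.35075313  0.10141069] [ 1.03357629 -0.1773359   0.37103273]
```

View pics/m1.png

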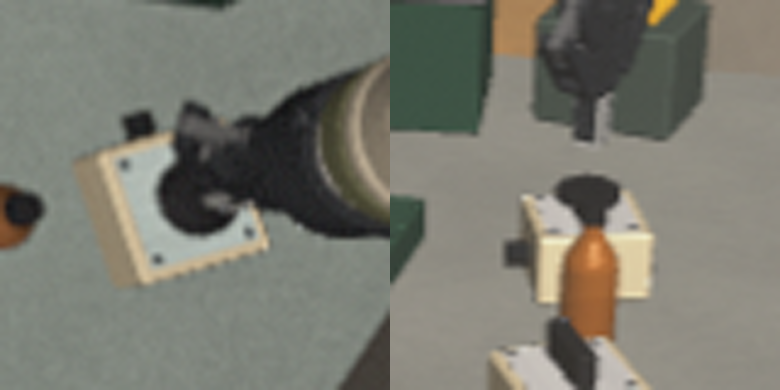

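The tip stands above the mushroom head in both views: top crop about (200,190), side crop (590,140) over the head at (587,190). I'll lower it gently.

jog_arm(
  increments=[
    [[0,0,0.032,0,0,0,255],[0,0,0.032,0,0,0,255],[0,0,0.032,0,0,0,255],[0,0,0.004,0,0,0,255],[0,0,0.004,0,0,0,255],[0,0,0.004,0,0,0,255],[0,0,0.004,0,0,0,255],[0,0,0.004,0,0,0,255],[0,0,0.004,0,0,0,255],[0,0,0.004,0,0,0,255]],
  ],
)

```text
clock: 5.4
tcp_pos: [0.4807, -0.3511, 0.0707]
orientation: [0.0, 0.168, 0.986, -0.0]
wrist_force: [0.1, 0.2, 3.8]
finger_gap: 0.0001
grip_force: 2.0
```

jog_arm(
  increments=[
    [[0,0,0.004,0,0,0,255],[0,0,0.004,0,0,0,255],[0,0,0.004,0,0,0,255],[0,0,0.004,0,0,0,255],[0,0,0.004,0,0,0,255],[0,0,0.004,0,0,0,255],[0,0,0,0,0,0,255]],
  ],
)

```text
clock: 6.1
tcp_pos: [0.4807, -0.3511, 0.0641]
orientation: [0.0, 0.168, 0.986, -0.0]
wrist_force: [0.3, 0.1, 3.3]
finger_gap: 0.0002
grip_force: 1.8
```

The mushroom key is about 9 mm down (tip at 64 mm, 3.3 N). I'll lift off and move to the square key.

jog_arm(
  increments=[
    [[0,0,-0.02,0,0,0,255],[0,0,-0.12,0,0,0,255],[0,0,-0.12,0,0,0,255],[0,0,-0.12,0,0,0,255],[0,0,0,0,0,0,255],[0.0587,0.15,0,0,0,0,255],[0.0587,0.15,0,0,0,0,255],[0.0587,0.15,0,0,0,0,255],[0.0587,0.15,0,0,0,0,255],[0.0587,0.15,0,0,0,0,255],[0.0587,0.15,0,0,0,0,255],[0.0587,0.15,0,0,0,0,255],[0.0587,0.15,0,0,0,0,255],[0.0587,0.15,0,0,0,0,255],[0.0587,0.15,0,0,0,0,255],[0.0587,0.15,0,0,0,0,255],[0,0,0,0,0,0,255],[0,0,0.12,0,0,0,255],[0,0,0.12,0,0,0,255],[0,0,0,0,0,0,255]],
  ],
)

```text
clock: 8.1
tcp_pos: [0.4607, 0.0911, 0.0954]
orientation: [-0.004, 0.168, 0.986, -0.001]
wrist_force: [-0.8, 0.4, 0.7]
finger_gap: 0.0002
grip_force: 0.0
```

```bash
python3 - <<'E'
from h import *
s=env.get_state();print(s['tcp_pos'],s['wrist_force'])
a=[]
for n,(u,v) in(('top',(243,234)),('side',(293,200)),('side',(312,130))):
    im=cams.read_camera(n)['pixels'][v-32:v+32,u-32:u+32]
    a.append(cv2.resize(im,(266,266),interpolation=cv2.INTER_CUBIC)[:,:,::-1])
cv2.imwrite('pics/s1.png',np.hstack(a))
E
```

```text
[0.46073959 0.09111068 0.09541932] [-0.84962647  0.38680949  0.669862  ]
```

View pics/s1.png

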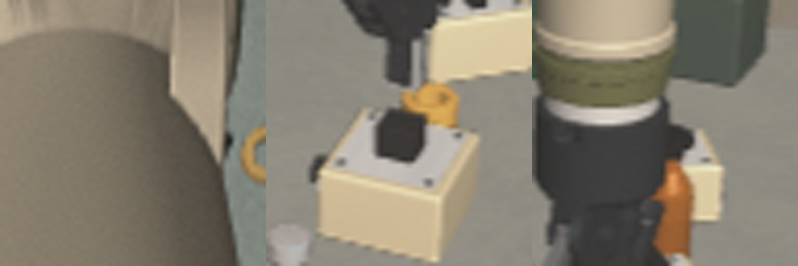

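The tip (crop 400,85) stands over the square key (402,118), and the mushroom box is undisturbed. I'll press the square key.

jog_arm(
  increments=[
    [[0,0,0.036,0,0,0,255],[0,0,0.036,0,0,0,255],[0,0,0.004,0,0,0,255],[0,0,0.004,0,0,0,255],[0,0,0.004,0,0,0,255],[0,0,0.004,0,0,0,255],[0,0,0.004,0,0,0,255],[0,0,0.004,0,0,0,255],[0,0,0.004,0,0,0,255],[0,0,0.004,0,0,0,255]],
  ],
)

```text
clock: 9.25
tcp_pos: [0.4645, 0.0917, 0.0732]
orientation: [0.0, 0.168, 0.986, 0.0]
wrist_force: [1.0, 0.6, 0.2]
finger_gap: -0.0004
grip_force: 0.0
```

jog_arm(
  increments=[
    [[0,0,0.004,0,0,0,255],[0,0,0.004,0,0,0,255],[0,0,0.004,0,0,0,255],[0,0,0.004,0,0,0,255],[0,0,0.004,0,0,0,255],[0,0,0.004,0,0,0,255],[0,0,0.004,0,0,0,255],[0,0,0.004,0,0,0,255],[0,0,0,0,0,0,255]],
  ],
)

```text
clock: 10.15
tcp_pos: [0.4645, 0.0917, 0.0652]
orientation: [0.0, 0.168, 0.986, 0.0]
wrist_force: [-0.8, 0.4, 4.4]
finger_gap: -0.0
grip_force: 1.8
```

jog_arm(
  increments=[
    [[0,0,0.004,0,0,0,255],[0,0,0,0,0,0,255],[0,0,-0.02,0,0,0,255],[0,0,-0.12,0,0,0,255],[0,0,-0.12,0,0,0,255],[0,0,-0.12,0,0,0,255],[0,0,0,0,0,0,255],[0.037,0.147,0,0,0,0,255],[0.037,0.147,0,0,0,0,255],[0.037,0.147,0,0,0,0,255],[0.037,0.147,0,0,0,0,255],[0.037,0.147,0,0,0,0,255],[0.037,0.147,0,0,0,0,255],[0.037,0.147,0,0,0,0,255],[0.037,0.147,0,0,0,0,255],[0,0,0,0,0,0,255],[0,0,0.12,0,0,0,255],[0,0,0.12,0,0,0,255],[0,0,0,0,0,0,255],[0,0,0,0,0,0,255]],
  ],
)

```text
clock: 12.15
tcp_pos: [0.4911, 0.3926, 0.0987]
orientation: [-0.001, 0.168, 0.986, -0.001]
wrist_force: [0.7, -0.7, 0.8]
finger_gap: -0.0002
grip_force: 0.0
```

```bash
python3 - <<'E'
from h import *
s=env.get_state();print(s['tcp_pos'],s['wrist_force'])
a=[]
for n,(u,v) in(('top',(136,217)),('side',(252,275)),('side',(293,200))):
    im=cams.read_camera(n)['pixels'][v-32:v+32,u-32:u+32]
    a.append(cv2.resize(im,(266,266),interpolation=cv2.INTER_CUBIC)[:,:,::-1])
cv2.imwrite('pics/r1.png',np.hstack(a))
E
```

```text
[0.49112007 0.3925977  0.0987128 ] [ 0.72599373 -0.68141094  0.78802121]
```

View pics/r1.png

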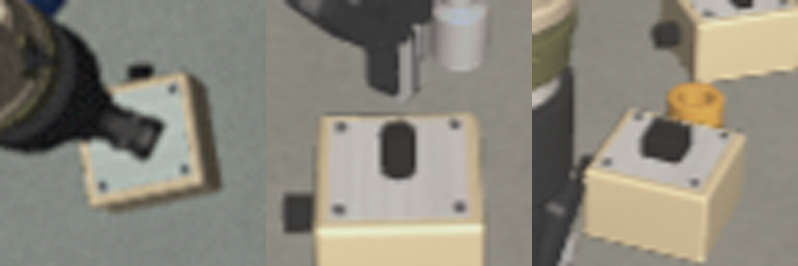

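The square key is visibly lower, and the tip (crop 395,95) stands over the round key (398,125). I'll press it.

jog_arm(
  increments=[
    [[0,0,0.043,0,0,0,255],[0,0,0.043,0,0,0,255],[0,0,0.004,0,0,0,255],[0,0,0.004,0,0,0,255],[0,0,0.004,0,0,0,255],[0,0,0.004,0,0,0,255],[0,0,0.004,0,0,0,255],[0,0,0.004,0,0,0,255],[0,0,0.004,0,0,0,255]],
  ],
)

```text
clock: 13.2
tcp_pos: [0.492, 0.3938, 0.0714]
orientation: [0.0, 0.168, 0.986, 0.0]
wrist_force: [-0.4, -0.7, 4.1]
finger_gap: 0.0002
grip_force: 2.0
```

jog_arm(
  increments=[
    [[0,0,0.004,0,0,0,255],[0,0,0.004,0,0,0,255],[0,0,0.004,0,0,0,255],[0,0,0.004,0,0,0,255],[0,0,0.004,0,0,0,255],[0,0,0.004,0,0,0,255],[0,0,0.004,0,0,0,255],[0,0,0,0,0,0,255]],
  ],
)

```text
clock: 14.0
tcp_pos: [0.492, 0.3938, 0.0637]
orientation: [0.0, 0.168, 0.986, 0.0]
wrist_force: [0.5, 1.3, 3.4]
finger_gap: -0.0001
grip_force: 1.8
```

jog_arm(
  increments=[
    [[0,0,-0.02,0,0,0,255],[0,0,-0.12,0,0,0,255],[0,0,-0.12,0,0,0,255],[0,0,-0.12,0,0,0,255],[0,0,-0.12,0,0,0,255],[0.15,0.05,0,0,0,0,255],[0.15,0.05,0,0,0,0,255],[0.15,0.05,0,0,0,0,255],[0.15,0.05,0,0,0,0,255],[0.15,0.05,0,0,0,0,255],[0,0,0,0,0,0,255],[0,0,0,0,0,0,255]],
  ],
)

```text
clock: 15.2
tcp_pos: [0.3344, 0.5147, 0.1884]
orientation: [-0.0, 0.166, 0.986, -0.001]
wrist_force: [-0.0, 0.3, 0.2]
finger_gap: 0.0001
grip_force: 0.0
```

```bash
python3 - <<'E'
from h import *
print(env.get_state()['tcp_pos'])
c={n:cams.read_camera(n)['pixels'] for n in('top','side')}
o={n:cv2.resize(cv2.imread(f'pics/{n}.png'),(512,384),interpolation=cv2.INTER_AREA) for n in c}
rows=[]
for S in (o['side'],c['side'][:,:,::-1]):
    rows.append(np.hstack([cv2.resize(S[v-24:v+24,u-24:u+24],(190,190),interpolation=cv2.INTER_CUBIC) for u,v in((312,132),(293,200),(252,280),(309,163))]))
cv2.imwrite('pics/end.png',np.vstack(rows))
E
```

```text
[0.3343643  0.51472215 0.18841811]
```

View pics/end.png

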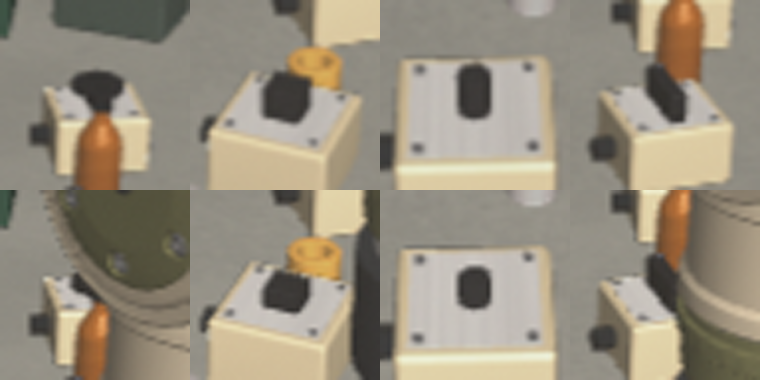

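The before (upper) and after (lower) crops show the square and round keys clearly lower, and no box has moved. The visible part of the mushroom box stands where it was, and the visible part of the bar key still looks up.

```bash
python3 -c "
from h import *
print(ticket.hand_in())"
```

```text
the job is handed in; nothing more can be done
None
```

I pushed the mushroom, square and small round keys down in that order, each about 8–9 mm by tip height, at 3–4 N wherever I read the force. I left the bar key untouched and handed the job in at about 15 s; the hand-in returned no verdict, and in the last picture the arm partly hid the mushroom and bar boxes.

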